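# Sort out the mixed-up press punches

## Robot

A 7-joint arm with a two-finger parallel gripper is mounted at the origin on the work surface. World frame = base frame: x ahead of the robot, y to its left, z up, the work surface at z = 0. Lengths are in m, angles in rad, forces in N, time in s.
With the tool pointing down it reaches from about 0.4 to 0.85 m from the base axis. Payload 10.4 kg.
Tool frame: the origin (TCP) lies at the very end of the fingers, on their centre line; the grasp point (between the pads) lies 19 mm behind it; z points along the fingers, y is the line along which they close (so a half turn about z gives the same grasp; the last joint's range is limited). The gripper opens to 87 mm and grips with 3 to 60 N. Pads are 19 mm wide; open, the fingers measure 117 mm over their backs; the gripper's body (75 mm by 190 mm) begins 51 mm behind the grasp point.
Start: joints at [-1.264, 0.332, -0.065, 1.46, 0.022, 1.35, -0.088], TCP at [0.202, 0.591, 0.223] pointing down, gripper open.
Joint ranges: [-2.6, 2.6], [-0.5, 2.12], [-1.47, 1.34], [0.16, 2.42], [-1.27, 4.41], [0.06, 2.06], [-2.6, 2.6]. Speed limits (rad/s): [2.22, 2.22, 2.79, 2.79, 3.14, 3.14, 3.14].

## Interface

Orientations are given as a rotation vector (axis times angle).
In Python, from rig import env, read_camera, get_calibration, close_job gives the robot as it stands. The module is installed in compiled form; this text tells all that it offers.
- The arm moves only by the tool arm_command, never from a script. Its argument "moves" is a list that holds one entry, the list of rows, each a list of 6 numbers: the shift along the world's x, y, z as a fraction of full scale, then the turn, a rotation vector about the world's x, y, z as a fraction of full scale. A call has 1 to 8 rows; each row shifts and turns the commanded pose from where the row before left it; what a row does not reach is not made up. Full scale, the value 1, is 40 mm for a shift and 5 degrees for a turn. A row lasts 1/10 s, in which the tool goes at most 50 mm and 8.59 degrees, less where a joint would pass 70% of its speed; a pose out of reach is approached as far as the arm can. A call with a number of a shift or a turn outside -1 to 1 is refused whole. A call with a gripper value outside its range is refused whole. "claw" is the closure in counts, from 0 (fully open) to 255 (shut), set as the call begins (left out, the last holds). The fingers move at their own pace and stop on an object; the grip force is fixed at half the most. Time passes only in rows, so rows that do not move let the fingers close. It gives the time, the measured TCP pose, the force, the opening and the grip force at its end, in the units of the state.
- env.observe(): the state, without advancing time (a new reading comes with each control period).
- read_camera(name): name is "scene" or "top" or "wrist"; returns (picture, depth): 384x512x3 uint8, blue, green, red; 384x512 float32, m along the optical axis (not along the pixel's ray), 0 where there is no reading.
- get_calibration(name): a dict with "K" (3x3 intrinsics, pixels), "eye" and "orientation" of the camera in the world; the wrist camera has in their place "T_tool_cam" (4x4, takes a point from camera to tool coordinates, whose origin is the TCP and whose axes are the flange's). Camera axes: x right, y down, z forward; pixel columns grow to the right and rows downward; lengths in m; the calibration is good to about 2 mm. A picture is of the moment at which its call begins: read the wrist's pose just before it. get_calibration takes no time and is no camera call.
- close_job(): hands the job in; it is judged then, once.
The state is a dict: "time_s": time; "qpos": joint angles; "joint_velocities": joint speeds; "effort": joint torques, N m; "eef_pos": TCP position; "orientation": TCP orientation; "ft_force": force on the tool from outside, world axes, zero at the start; "wrist_torque": the same for the moment, N m; "opening": opening from 0.0 (shut) to 1.0 (fully open); "grasp_force": force on a finger pad.
Only numpy, scipy, OpenCV 4.12 (cv2) and the standard library are available. Lean on these libraries where they do the work, as an engineer would, in place of code of your own. Each camera call takes 0.05 s, during which the arm holds its last target. There are 200 camera calls.

## Task

The press punches have been parked at the wrong stations: move them so that every punch stands upright in the middle of the black mat of the station whose anvil has the same shape as its head. A mat holds only one punch, so use the spare station without an anvil as a parking place on the way; a punch that is already at home may stay. Do not knock any punch over, and do not push the clear dish of small parts aside.

Things in the scene. Friction and masses are not known exactly. Their poses are not given: they have to be found in the camera images.
- punch_round: Loose bright steel press punch standing head down, told by its head: a plain round head, 44 mm in diameter, 28 mm high. From the middle of the head rises a plain round shank, 16 mm in diameter and 42 mm long (70 mm total height), same on all four. About 0.25 to 0.55 kg. Origin: centre of its underside; z up along the shank.
- punch_square: Loose bright steel press punch standing head down, told by its head: a square head, 42 x 42 mm, 28 mm high. From the middle of the head rises a plain round shank, 16 mm in diameter and 42 mm long (70 mm total height), same on all four. About 0.25 to 0.55 kg. Origin: centre of its underside; z up along the shank.
- punch_bar: Loose bright steel press punch standing head down, told by its head: a narrow oblong head, 58 mm (its x) by 20 mm (its y), 28 mm high. From the middle of the head rises a plain round shank, 16 mm in diameter and 42 mm long (70 mm total height), same on all four. About 0.25 to 0.55 kg. Origin: centre of its underside; z up along the shank.
- punch_cross: Loose bright steel press punch standing head down, told by its head: a plus-shaped head, two crossed arms each 50 mm long and 16 mm wide along its x and y, 28 mm high. From the middle of the head rises a plain round shank, 16 mm in diameter and 42 mm long (70 mm total height), same on all four. About 0.25 to 0.55 kg. Origin: centre of its underside; z up along the shank.
- station_round: Fixed dark grey steel plate 12 mm thick, x -38 to +84, y -40 to +40 mm. Origin: at table level under the centre of its black mat (72 mm round, flush with the plate's top: a punch on it has its foot 12 mm above the table). At x = +60 mm a fixed bare-metal anvil rises 10 mm from the plate, a round disc 35 mm in diameter: home of the punch with that head shape.
- station_square: Fixed dark grey steel plate 12 mm thick, x -38 to +84, y -40 to +40 mm. Origin: at table level under the centre of its black mat (72 mm round, flush with the plate's top: a punch on it has its foot 12 mm above the table). At x = +60 mm a fixed bare-metal anvil rises 10 mm from the plate, a 34 x 34 mm square: home of the punch with that head shape.
- station_bar: Fixed dark grey steel plate 12 mm thick, x -38 to +84, y -40 to +40 mm. Origin: at table level under the centre of its black mat (72 mm round, flush with the plate's top: a punch on it has its foot 12 mm above the table). At x = +60 mm a fixed bare-metal anvil rises 10 mm from the plate, an oblong 46 mm in x, 16 mm in y: home of the punch with that head shape.
- station_cross: Fixed dark grey steel plate 12 mm thick, x -38 to +84, y -40 to +40 mm. Origin: at table level under the centre of its black mat (72 mm round, flush with the plate's top: a punch on it has its foot 12 mm above the table). At x = +60 mm a fixed bare-metal anvil rises 10 mm from the plate, a plus sign 40 mm across with arms 13 mm wide: home of the punch with that head shape.
- station_blank: Fixed dark grey steel plate 12 mm thick, x -38 to +84, y -40 to +40 mm. Origin: at table level under the centre of its black mat (72 mm round, flush with the plate's top: a punch on it has its foot 12 mm above the table). It has no anvil: the spare station, empty at the start.
- dish: Loose clear plastic dish full of tiny brass-coloured parts, 85 x 85 mm, 16 mm high, standing on the table among the stations; not to be disturbed. Origin: centre of its underside.
Mind the look-alikes: they are no part of the job. Leave any green look-alike of the station_bar alone.

How it is judged:
By the outcome, as a careful person would: the job done as asked, in the order asked, and still so for the second after the job is handed in, with the robot touching nothing.
It also fails if it takes over 128 s, if anything falls off the work surface, if the arm or the gripper's body presses on something with over 40 N, if the wrist force passes 120 N, or if a joint passes its speed limit or range.

## Working session

There is one attempt and no reset: what is moved stays moved. The work goes in short steps, Python scripts to look and compute and a tool call to move; the robot and the scene stay as the last step left them, time stands still between calls to the robot, and variables do not carry over. Pictures are saved under pics/ and viewed, at most 14 in all, crops included, and the job is handed in when it is done.

Besides the shell and the picture viewer there is one more tool, called after "Emit:" as name(argument=value, ...) on one line, values as JSON. arm_command: Moves the arm, as the interface text tells. Its arguments: {"type":"object","properties":{"moves":{"type":"array"},"claw":{"type":"number"}},"required":["moves"]}

```bash
mkdir -p pics
cat > h.py <<'E'
import numpy as np, cv2
from scipy.spatial.transform import Rotation as R
from rig import env, read_camera, get_calibration, close_job
def cam(name):
    c=get_calibration(name); K=np.array(c["K"])
    if name=="wrist":
        s=env.observe(); T=np.eye(4); T[:3,:3]=R.from_rotvec(s["orientation"]).as_matrix(); T[:3,3]=s["eef_pos"]
        T=T@np.array(c["T_tool_cam"]); return K,T[:3,3],T[:3,:3]
    o=np.array(c["orientation"]); 
    return K,np.array(c["eye"]),(R.from_rotvec(o).as_matrix() if o.size==3 else o)
def ray(C,u,v,z):
    K,e,M=C; d=M@np.linalg.solve(K,[u,v,1.]); return e+d*(z-e[2])/d[2]
def proj(C,p):
    K,e,M=C; q=K@(M.T@(np.array(p)-e)); return q[:2]/q[2]
E
python3 - <<'E'
from h import *
for n in("scene","top"):
    C=cam(n);p,d=read_camera(n);cv2.imwrite(f"pics/{n}0.png",p);np.save(f"{n}0.npy",d);print(n,C)
s=env.observe();print(s)
E
```

```text
scene (array([[396.69356806,   0.        , 253.75779101],
       [  0.        , 396.69356806, 189.92359062],
       [  0.        ,   0.        ,   1.        ]]), array([ 0.95066192, -0.15187088,  0.85609929]), array([[ 0.39363321,  0.7535906 , -0.52645428],
       [ 0.9191296 , -0.3127191 ,  0.2395987 ],
       [ 0.01592702, -0.57819372, -0.81574405]]))
top (array([[482.94250295,   0.        , 246.99766593],
       [  0.        , 482.94250295, 192.23668844],
       [  0.        ,   0.        ,   1.        ]]), array([0.28109627, 0.09171094, 1.24308686]), array([[ 1.58741158e-02, -9.91002052e-01,  1.32902018e-01],
       [-9.99873782e-01, -1.56458554e-02,  2.76171405e-03],
       [-6.57498535e-04, -1.32929083e-01, -9.91125333e-01]]))
{'time_s': 0.1, 'qpos': array([-1.26359784,  0.33276149, -0.06470158,  1.46083296,  0.0215753 ,
        1.34988242, -0.08851391]), 'joint_velocities': array([ 0.00173203, -0.0016312 , -0.00099292, -0.00307239,  0.00060868,
       -0.00024429,  0.00012604]), 'effort': array([ 1.42610814e-03, -6.24541640e+01,  2.44032266e-02, -3.90720892e+01,
       -6.13883394e-02,  3.65154399e-02,  6.53627058e-05]), 'eef_pos': array([0.20229442, 0.59100797, 0.22187459]), 'orientation': array([-5.15672845e-01, -3.09881156e+00,  1.85088269e-03]), 'ft_force': array([0.79561996, 0.40642823, 0.15057306]), 'wrist_torque': array([-0.03405373,  0.00189578, -0.00190136]), 'grasp_force': 0.0, 'opening': 1.0036463668256164}
```

View pics/scene0.png

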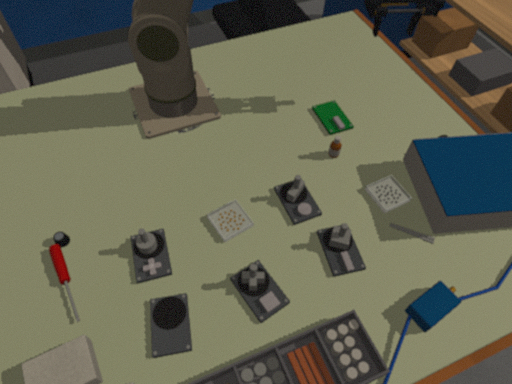

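View pics/top0.png

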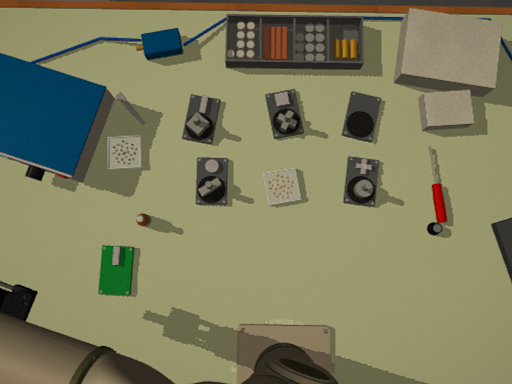

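The scene picture shows four occupied stations, and the positions below are top-view pixels:
- Round punch on station_cross, shank near (362,182).
- Bar punch on station_round (211,180).
- Square punch on station_bar (200,118).
- Cross punch on station_square (285,115).
- Station_blank is empty (361,118).
- Look-alikes: green bar station (115,268) and a second dish (124,152). The job's dish is at (282,187).

Next I measure the plates and shanks.

```bash
cat > m.py <<'E'
from h import *
C=cam("top");p=cv2.imread("pics/top0.png");d=np.load("top0.npy")
hsv=cv2.cvtColor(p,cv2.COLOR_BGR2HSV)
for (u,v) in [(205,100),(361,102),(60,230),(330,187),(361,118)]: print((u,v),hsv[v,u],d[v,u])
K,e,M=C
vv,uu=np.mgrid[0:384,0:512]
P=np.stack([uu,vv,np.ones_like(uu)],-1)@np.linalg.inv(K).T*d[...,None]@M.T+e
z=P[...,2]
names={"cross":(362,182),"round":(211,180),"bar":(202,118),"square":(285,114),"blank":(361,116)}
mask=((z>0.006)&(z<0.1)&(d>0)).astype(np.uint8)
dark=((hsv[...,2]<110)&(hsv[...,1]<90)).astype(np.uint8)
vis=np.hstack([cv2.resize(x[80:220,170:400],None,fx=1.7,fy=1.7,interpolation=0) for x in (mask*255,dark*255)])
cv2.imwrite("pics/mask.png",np.vstack([vis]))
cv2.imwrite("pics/crop.png",cv2.resize(p[80:220,170:400],None,fx=3.4,fy=3.4,interpolation=2))
for n,(u,v) in names.items():
    Z=z[v-28:v+28,u-25:u+25]; hi=Z>0.068; q=P[v-28:v+28,u-25:u+25][hi]
    print(n,"shank",q.mean(0).round(4) if hi.any() else None,hi.sum(),"plate z",np.median(Z[mask[v-28:v+28,u-25:u+25]>0]).round(4),"table",np.median(Z[mask[v-28:v+28,u-25:u+25]==0]).round(4))
E
python3 m.py
```

```text
(205, 100) [ 12  41 144] 1.2647717
(361, 102) [34 27 65] 1.2752445
(60, 230) [ 29  73 154] 1.2413362
(330, 187) [ 29  75 156] 1.2517955
(361, 118) [30 44 23] 1.2661988
cross shank [ 0.4257 -0.1458  0.2864] 51 plate z 0.0141 table 0.0007
round shank [0.4152 0.1683 0.3477] 48 plate z 0.0136 table 0.0005
bar shank [0.5265 0.1898 0.3976] 55 plate z 0.014 table 0.0004
square shank [0.5496 0.0193 0.3491] 52 plate z 0.0143 table 0.0008
blank shank [0.2811 0.0917 1.2431] 10 plate z 0.013 table 0.0012
```

View pics/mask.png

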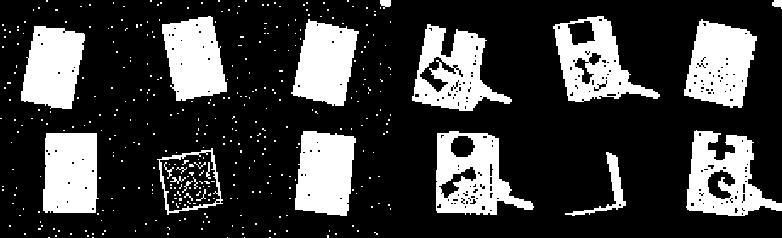

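View pics/crop.png

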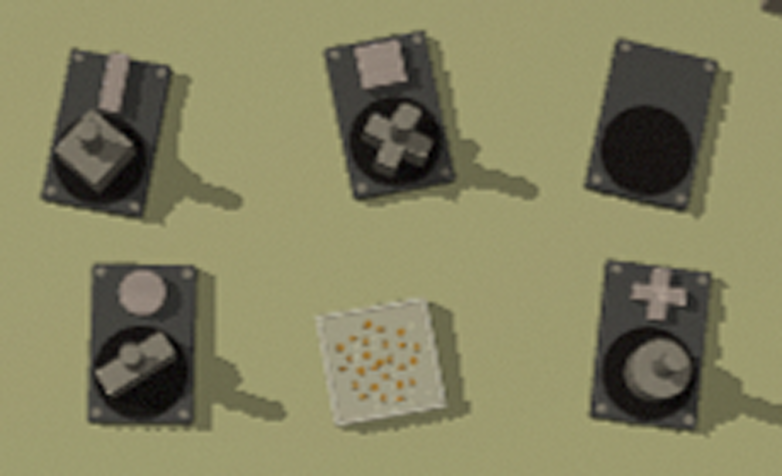

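The crop confirms the pairings: square on bar, cross on square, bar on round, round on cross, blank empty. The depth mask separates the plates cleanly.

```bash
cat > m2.py <<'E'
from h import *
import sys
names={"cross":(362,182),"round":(211,180),"bar":(202,118),"square":(285,114),"blank":(361,116)}
def cloud(p,d,C):
    K,e,M=C; vv,uu=np.mgrid[0:384,0:512]
    return np.stack([uu,vv,np.ones_like(uu)],-1)@np.linalg.inv(K).T*d[...,None]@M.T+e
def stations(P):
    z=P[...,2]; m=cv2.medianBlur(((z>0.006)&(z<0.1)).astype(np.uint8),3)
    n,lab=cv2.connectedComponents(m); out={}
    for k,(u,v) in names.items():
        c=max(cv2.findContours((lab==lab[v,u]).astype(np.uint8),0,1)[0],key=cv2.contourArea)[:,0]
        C=cam("top"); xy=np.array([ray(C,*q,0.012)[:2] for q in c],np.float32)
        (cx,cy),(w,h),a=cv2.minAreaRect(xy); b=cv2.boxPoints(((cx,cy),(w,h),a))
        e=b[1]-b[0] if np.linalg.norm(b[1]-b[0])>np.linalg.norm(b[2]-b[1]) else b[2]-b[1]
        e=e/np.linalg.norm(e)*np.sign(e[0]); mat=np.array([cx,cy])-0.023*e
        q=P[v-28:v+28,u-25:u+25].reshape(-1,3); q=q[(q[:,2]>0.075)&(q[:,2]<0.09)]
        out[k]=(mat,np.degrees(np.arctan2(e[1],e[0])),(w,h),np.median(q,0) if len(q)>5 else None,len(q))
    return out
if __name__=="__main__":
    p=cv2.imread("pics/top0.png");d=np.load("top0.npy");C=cam("top");P=cloud(p,d,C)
    for k,o in stations(P).items(): print(k,*[np.round(x,4) if x is not None else None for x in o])
    # blank mat blob check
    g=cv2.cvtColor(p,cv2.COLOR_BGR2GRAY)[98:140,343:383]
    c=max(cv2.findContours((g<38).astype(np.uint8),0,1)[0],key=cv2.contourArea); (x,y),r=cv2.minEnclosingCircle(c); mo=cv2.moments(c)
    print("mat blob",ray(C,mo["m10"]/mo["m00"]+343,mo["m01"]/mo["m00"]+98,0.012),r)
E
python3 m2.py
```

```text
cross [ 0.4571 -0.1942] -6.704 [0.0808 0.1226] [ 0.4564 -0.1972  0.0825] 37
round [0.4513 0.1891] 0.9054 [0.1201 0.0799] [0.455  0.1912 0.0819] 36
bar [0.617  0.2242] -9.6091 [0.0807 0.1254] [0.619  0.2266 0.0817] 36
square [ 0.6338 -0.0019] 11.0844 [0.1242 0.0819] [ 0.6302 -0.003   0.0827] 35
blank [ 0.6298 -0.1955] -12.3053 [0.0811 0.1242] None 0
mat blob [ 0.6317984  -0.19757877  0.012     ] 13.4639892578125
```

Emit:
arm_command(moves=[[[0.8, -0.9, 0, 0, 0, 0], [0.8, -0.9, 0, 0, 0, 0], [0.8, -0.9, 0, 0, 0, 0], [0.8, -0.9, 0, 0, 0, 0], [0.8, -0.9, 0, 0, 0, 0], [0.8, -0.9, 0, 0, 0, 0], [0.8, -0.9, 0, 0, 0, 0], [0.8, -0.9, 0, 0, 0, 0]]], claw=0)

```text
time_s: 0.9
eef_pos: [0.4593, 0.3016, 0.2225]
orientation: [-0.516, -3.099, -0.0]
ft_force: [1.2, 0.4, -0.7]
opening: 1.004
grasp_force: 0.0
```

Emit:
arm_command(moves=[[[0, -1, 0, 0, 0, 0], [0, -1, 0, 0, 0, 0], [0, -1, 0, 0, 0, 0], [0, -1, 0, 0, 0, 0], [0, -1, 0, 0, 0, 0], [0, -1, 0, 0, 0, 0], [0, -1, 0, 0, 0, 0], [0, -1, 0, 0, 0, 0]]])

```text
time_s: 1.7
eef_pos: [0.4579, -0.0183, 0.2225]
orientation: [-0.516, -3.099, -0.001]
ft_force: [0.6, 0.1, -0.3]
opening: 1.0
grasp_force: 0.0
```

Emit:
arm_command(moves=[[[0, -0.9, 0, 0, 0, 0], [0, -0.9, 0, 0, 0, 0], [0, -0.9, 0, 0, 0, 0], [0, -0.9, 0, 0, 0, 0], [0, -0.9, 0, 0, 0, 0], [0, 0, 0, 0, 0, 0]]])

```text
time_s: 2.3
eef_pos: [0.4572, -0.2016, 0.2226]
orientation: [0.526, 3.097, -0.003]
ft_force: [-0.0, -0.2, -0.1]
opening: 0.999
grasp_force: 0.0
```

```bash
cat > w.py <<'E'
from h import *
from m2 import cloud
import sys
s=env.observe();C=cam("wrist");p,d=read_camera("wrist");n=sys.argv[1]
cv2.imwrite(f"pics/w{n}.png",p);np.save(f"w{n}.npy",d)
P=cloud(p,d,C);q=P[(d>0)&(P[...,2]>0.076)&(P[...,2]<0.088)]
q=q[np.linalg.norm(q[:,:2]-s["eef_pos"][:2],axis=1)<0.04]
print("tcp",s["eef_pos"].round(4),"shank",len(q),(q.min(0)+q.max(0))/2 if len(q) else None, q.max(0)-q.min(0) if len(q) else None,"cam",C[1])
E
python3 w.py 1
```

```text
tcp [ 0.4572 -0.2016  0.2226] shank 148 [ 0.45737801 -0.19856231  0.08019326] [0.01492949 0.01496533 0.00710454] cam [ 0.39088789 -0.17850901  0.38495417]
```

View pics/w1.png

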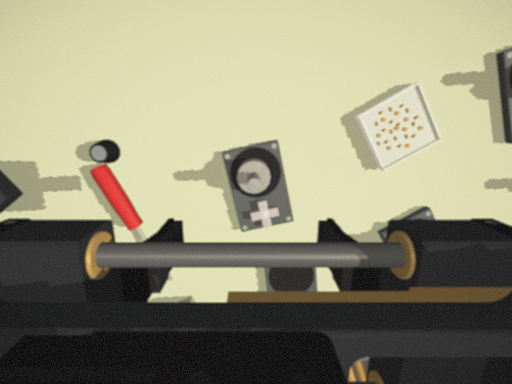

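The round punch stands centred in the wrist view at about (253,178). Its shank measures (0.457,-0.198), which agrees with the top view to 1.5 mm. Descending.

Emit:
arm_command(moves=[[[0, 0, -0.9, 0, 0, 0], [0, 0, -0.9, 0, 0, 0], [0, 0, -0.9, 0, 0, 0], [0, 0, -0.6, 0, 0, 0], [0, 0, 0, 0, 0, 0], [0, 0, 0, 0, 0, 0]]])

```text
time_s: 2.95
eef_pos: [0.4586, -0.1961, 0.0911]
orientation: [-0.514, -3.099, -0.0]
ft_force: [0.9, -0.0, 1.2]
opening: 1.001
grasp_force: 0.0
```

Emit:
arm_command(moves=[[[-0.03, -0.05, -0.5, 0, 0, 0], [0, 0, -0.4, 0, 0, 0], [0, 0, -0.17, 0, 0, 0], [0, 0, 0, 0, 0, 0], [0, 0, 0, 0, 0, 0]]])

```text
time_s: 3.45
eef_pos: [0.458, -0.1988, 0.049]
orientation: [0.515, 3.098, 0.0]
ft_force: [0.3, 0.1, 0.5]
opening: 1.001
grasp_force: 0.0
```

Emit:
arm_command(moves=[[[0, 0, 0, 0, 0, 0], [0, 0, 0, 0, 0, 0], [0, 0, 0, 0, 0, 0], [0, 0, 0, 0, 0, 0], [0, 0, 0, 0, 0, 0], [0, 0, 0, 0, 0, 0], [0, 0, 0, 0, 0, 0], [0, 0, 0, 0, 0, 0]]], claw=255)

```text
time_s: 4.25
eef_pos: [0.4571, -0.1987, 0.0478]
orientation: [-0.516, -3.099, -0.0]
ft_force: [-0.6, -0.6, -0.3]
opening: 0.356
grasp_force: 0.0
```

Emit:
arm_command(moves=[[[0, 0, 0, 0, 0, 0], [0, 0, 0, 0, 0, 0], [0, 0, 0, 0, 0, 0], [0, 0, 0, 0, 0, 0], [0, 0, 0, 0, 0, 0]]])

```text
time_s: 4.75
eef_pos: [0.4572, -0.1985, 0.0477]
orientation: [-0.516, -3.099, -0.0]
ft_force: [-0.1, 0.3, -0.2]
opening: 0.175
grasp_force: 30.0
```

Emit:
arm_command(moves=[[[0, 0, 0.2, 0, 0, 0], [0, 0, 0.4, 0, 0, 0], [0, 0, 0.6, 0, 0, 0], [0, 0, 0.6, 0, 0, 0], [0, 0, 0.5, 0, 0, 0], [0, 0, 0.2, 0, 0, 0], [0, 0, 0, 0, 0, 0]]])

```text
time_s: 5.45
eef_pos: [0.4576, -0.1989, 0.1486]
orientation: [0.516, 3.097, 0.001]
ft_force: [0.5, 0.1, -3.7]
opening: 0.171
grasp_force: 30.0
```

Emit:
arm_command(moves=[[[0.4, 0.05, 0, 0, 0, 0], [0.8, 0, 0, 0, 0, 0], [0.9, 0, 0, 0, 0, 0], [0.9, 0, 0, 0, 0, 0], [0.8, 0, 0, 0, 0, 0], [0.5, 0, 0, 0, 0, 0], [0, 0, 0, 0, 0, 0], [0, 0, 0, 0, 0, 0]]])

```text
time_s: 6.25
eef_pos: [0.6283, -0.1968, 0.1458]
orientation: [-0.515, -3.096, 0.001]
ft_force: [-0.7, -1.4, -4.0]
opening: 0.176
grasp_force: 30.0
```

Emit:
arm_command(moves=[[[0, 0, -0.4, 0, 0, 0], [0, 0, -0.7, 0, 0, 0], [0, 0, -0.6, 0, 0, 0], [0, 0, -0.3, 0, 0, 0], [0, 0, -0.2, 0, 0, 0], [0, 0, 0, 0, 0, 0], [0, 0, 0, 0, 0, 0]]])

```text
time_s: 6.95
eef_pos: [0.6296, -0.1969, 0.0606]
orientation: [0.516, 3.098, -0.0]
ft_force: [0.5, -0.2, -2.5]
opening: 0.175
grasp_force: 30.0
```

Emit:
arm_command(moves=[[[0, 0, -0.15, 0, 0, 0], [0, 0, -0.1, 0, 0, 0], [0, 0, -0.06, 0, 0, 0], [0, 0, 0, 0, 0, 0], [0, 0, 0, 0, 0, 0]]])

```text
time_s: 7.45
eef_pos: [0.6295, -0.1966, 0.0478]
orientation: [0.515, 3.098, 0.001]
ft_force: [-1.2, 1.3, 1.3]
opening: 0.175
grasp_force: 30.0
```

Emit:
arm_command(moves=[[[0, 0, 0, 0, 0, 0], [0, 0, 0, 0, 0, 0], [0, 0, 0, 0, 0, 0], [0, 0, 0, 0, 0, 0], [0, 0, 0, 0, 0, 0]]], claw=120)

```text
time_s: 7.95
eef_pos: [0.6292, -0.1967, 0.0474]
orientation: [0.516, 3.099, 0.0]
ft_force: [1.0, -1.2, 0.1]
opening: 0.497
grasp_force: 0.0
```

Emit:
arm_command(moves=[[[0, 0, 0.3, 0, 0, 0], [0, 0, 0.6, 0, 0, 0], [0, 0, 0.8, 0, 0, 0], [0, 0, 0.8, 0, 0, 0], [0, 0, 0.7, 0, 0, 0], [0, 0, 0.3, 0, 0, 0], [0, 0, 0, 0, 0, 0]]])

```text
time_s: 8.65
eef_pos: [0.63, -0.1971, 0.1895]
orientation: [0.515, 3.096, 0.0]
ft_force: [0.5, 0.7, -0.3]
opening: 0.533
grasp_force: 0.0
```

Emit:
arm_command(moves=[[[0, 0.5, 0, 0, 0, 0], [0, 0.9, 0, 0, 0, 0], [0, 1, 0, 0, 0, 0], [0, 1, 0, 0, 0, 0], [0, 0.9, 0, 0, 0, 0], [0, 0.5, 0, 0, 0, 0], [0, 0, 0, 0, 0, 0], [0, 0, 0, 0, 0, 0]]])

```text
time_s: 9.45
eef_pos: [0.6286, -0.0047, 0.1861]
orientation: [-0.514, -3.097, 0.001]
ft_force: [0.2, -0.1, 0.1]
opening: 0.528
grasp_force: 0.0
```

```bash
cat > t.py <<'E'
from m2 import *
C=cam("top");p,d=read_camera("top");cv2.imwrite(f"pics/t{sys.argv[1]}.png",p)
P=cloud(p,d,C)
for k,o in stations(P).items(): print(k,*[np.round(x,4) if x is not None else None for x in o])
E
python3 w.py 2; python3 t.py 2
```

```text
tcp [ 0.6286 -0.0047  0.1861] shank 184 [ 0.63181135 -0.00307783  0.08022392] [0.01539829 0.01500132 0.007699  ] cam [0.56240426 0.0177323  0.34856981]
cross [ 0.4568 -0.1942] -6.607 [0.0809 0.1231] None 0
round [0.4513 0.1891] 0.9054 [0.1201 0.0798] [0.4558 0.1905 0.0813] 35
bar [0.6175 0.2246] -9.6061 [0.0806 0.1244] [0.6192 0.2266 0.0821] 36
square [0.4744 0.0959] -89.1116 [0.9974 1.3884] None 0
blank [ 0.6296 -0.1951] -12.5802 [0.0814 0.1239] [ 0.6278 -0.1954  0.0824] 36
```

Emit:
arm_command(moves=[[[0.04, 0.02, -0.5, 0, 0, 0], [0, 0, -0.9, 0, 0, 0], [0, 0, -0.8, 0, 0, 0], [0, 0, -0.5, 0, 0, 0], [0, 0, -0.3, 0, 0, 0], [0, 0, 0, 0, 0, 0], [0, 0, 0, 0, 0, 0]]])

```text
time_s: 10.25
eef_pos: [0.6313, -0.0046, 0.0683]
orientation: [0.517, 3.098, 0.0]
ft_force: [-0.1, -0.4, -0.3]
opening: 0.53
grasp_force: 0.0
```

```bash
cat > b.py <<'E'
from m2 import *
C=cam("top");p=cv2.imread("pics/t2.png")
g=cv2.cvtColor(p,cv2.COLOR_BGR2GRAY)
for k,(u,v) in {"cross":(362,182)}.items():
    for t in (32,38,44):
        c=max(cv2.findContours((g[v-28:v+28,u-22:u+22]<t).astype(np.uint8),0,1)[0],key=cv2.contourArea)
        (x,y),r=cv2.minEnclosingCircle(c); mo=cv2.moments(c)
        print(k,t,ray(C,mo["m10"]/mo["m00"]+u-22,mo["m01"]/mo["m00"]+v-28,.012)[:2],ray(C,x+u-22,y+v-28,.012)[:2],r)
E
python3 b.py
```

```text
cross 32 [ 0.45824537 -0.19658531] [ 0.45826373 -0.19664686] 13.367809295654297
cross 38 [ 0.4583126  -0.19656627] [ 0.45780098 -0.19639357] 13.66939640045166
cross 44 [ 0.45803122 -0.19663885] [ 0.45789138 -0.19680982] 13.729630470275879
```

Emit:
arm_command(moves=[[[0, 0.02, -0.3, 0, 0, 0], [0, 0, -0.2, 0, 0, 0], [0, 0, 0, 0, 0, 0]]])

```text
time_s: 10.55
eef_pos: [0.63, -0.0028, 0.0461]
orientation: [-0.515, -3.097, 0.0]
ft_force: [-1.1, 0.1, -0.4]
opening: 0.526
grasp_force: 0.0
```

Emit:
arm_command(moves=[[[0, 0, 0, 0, 0, 0], [0, 0, 0, 0, 0, 0], [0, 0, 0, 0, 0, 0], [0, 0, 0, 0, 0, 0], [0, 0, 0, 0, 0, 0], [0, 0, 0, 0, 0, 0], [0, 0, 0, 0, 0, 0]]], claw=255)

```text
time_s: 11.25
eef_pos: [0.6309, -0.0028, 0.0475]
orientation: [0.515, 3.099, 0.001]
ft_force: [0.8, 0.8, 0.3]
opening: 0.173
grasp_force: 30.0
```

Emit:
arm_command(moves=[[[0, 0, 0.3, 0, 0, 0], [0, 0, 0.6, 0, 0, 0], [0, 0, 0.7, 0, 0, 0], [0, 0, 0.6, 0, 0, 0], [0, 0, 0.3, 0, 0, 0], [0, 0, 0, 0, 0, 0]]])

```text
time_s: 11.85
eef_pos: [0.6316, -0.0033, 0.1492]
orientation: [0.516, 3.096, 0.001]
ft_force: [0.6, -0.1, -3.8]
opening: 0.178
grasp_force: 30.0
```

Emit:
arm_command(moves=[[[-0.4, -0.4, 0, 0, 0, 0], [-0.7, -0.8, 0, 0, 0, 0], [-0.8, -0.9, 0, 0, 0, 0], [-0.8, -0.9, 0, 0, 0, 0], [-0.8, -0.9, 0, 0, 0, 0], [-0.5, -0.6, 0, 0, 0, 0], [-0.3, -0.3, 0, 0, 0, 0], [0, 0, 0, 0, 0, 0]]])

```text
time_s: 12.65
eef_pos: [0.4569, -0.1965, 0.1467]
orientation: [-0.521, -3.097, -0.001]
ft_force: [0.4, 0.7, -3.7]
opening: 0.176
grasp_force: 30.0
```

Emit:
arm_command(moves=[[[0, 0, -0.4, 0, 0, 0], [0, 0, -0.7, 0, 0, 0], [0, 0, -0.6, 0, 0, 0], [0, 0, -0.3, 0, 0, 0], [0, 0, 0, 0, 0, 0], [0, 0, 0, 0, 0, 0]]])

```text
time_s: 13.25
eef_pos: [0.4594, -0.1948, 0.0678]
orientation: [0.515, 3.099, -0.0]
ft_force: [0.9, 0.2, -2.9]
opening: 0.173
grasp_force: 30.0
```

Emit:
arm_command(moves=[[[-0.03, -0.04, -0.25, 0, 0, 0], [0, 0, -0.15, 0, 0, 0], [0, 0, -0.1, 0, 0, 0], [0, 0, 0, 0, 0, 0], [0, 0, 0, 0, 0, 0]]])

```text
time_s: 13.75
eef_pos: [0.4576, -0.1967, 0.0473]
orientation: [0.516, 3.099, 0.0]
ft_force: [-0.3, 0.6, -2.4]
opening: 0.17
grasp_force: 30.0
```

Emit:
arm_command(moves=[[[0, 0, 0, 0, 0, 0], [0, 0, 0, 0, 0, 0], [0, 0, 0, 0, 0, 0], [0, 0, 0, 0, 0, 0], [0, 0, 0, 0, 0, 0]]], claw=120)

```text
time_s: 14.25
eef_pos: [0.4577, -0.1967, 0.0474]
orientation: [0.516, 3.099, 0.0]
ft_force: [-0.3, 0.2, -0.2]
opening: 0.5
grasp_force: 0.0
```

Emit:
arm_command(moves=[[[0, 0, 0.3, 0, 0, 0], [0, 0, 0.6, 0, 0, 0], [0, 0, 0.8, 0, 0, 0], [0, 0, 0.8, 0, 0, 0], [0, 0, 0.6, 0, 0, 0], [0, 0, 0.3, 0, 0, 0], [0, 0, 0, 0, 0, 0]]])

```text
time_s: 14.95
eef_pos: [0.4584, -0.1969, 0.1849]
orientation: [0.515, 3.096, 0.001]
ft_force: [-0.5, 0.4, 0.6]
opening: 0.534
grasp_force: 0.0
```

Emit:
arm_command(moves=[[[0.2, 0.5, 0, 0, 0, 0], [0.4, 1, 0, 0, 0, 0], [0.4, 1, 0, 0, 0, 0], [0.4, 1, 0, 0, 0, 0], [0.4, 1, 0, 0, 0, 0], [0.4, 1, 0, 0, 0, 0]]])

```text
time_s: 15.55
eef_pos: [0.5453, 0.025, 0.1818]
orientation: [-0.515, -3.097, 0.001]
ft_force: [0.5, -0.5, -0.5]
opening: 0.53
grasp_force: 0.0
```

Emit:
arm_command(moves=[[[0.4, 1, 0, 0, 0, 0], [0.4, 1, 0, 0, 0, 0], [0.4, 1, 0, 0, 0, 0], [0.4, 1, 0, 0, 0, 0], [0.2, 0.7, 0, 0, 0, 0], [0.05, 0.3, 0, 0, 0, 0], [0, 0, 0, 0, 0, 0], [0, 0, 0, 0, 0, 0]]])

```text
time_s: 16.35
eef_pos: [0.6194, 0.2213, 0.1826]
orientation: [-0.518, -3.098, 0.002]
ft_force: [-0.6, -1.1, -0.0]
opening: 0.531
grasp_force: 0.0
```

```bash
python3 w.py 3
```

```text
tcp [0.6194 0.2213 0.1826] shank 195 [0.61961521 0.22696032 0.08014103] [0.01502432 0.0154349  0.00814615] cam [0.55313205 0.24404691 0.34504706]
```

Emit:
arm_command(moves=[[[0, 0.05, -0.5, 0, 0, 0], [0, 0, -0.8, 0, 0, 0], [0, 0, -0.8, 0, 0, 0], [0, 0, -0.5, 0, 0, 0], [0, 0, -0.3, 0, 0, 0], [0, 0, 0, 0, 0, 0], [0, 0, 0, 0, 0, 0]]])

```text
time_s: 17.1
eef_pos: [0.6203, 0.2248, 0.0686]
orientation: [0.517, 3.098, 0.001]
ft_force: [-0.5, 0.1, 0.9]
opening: 0.529
grasp_force: 0.0
```

Emit:
arm_command(moves=[[[0, 0.02, -0.3, 0, 0, 0], [0, 0, -0.2, 0, 0, 0], [0, 0, 0, 0, 0, 0], [0, 0, 0, 0, 0, 0]]])

```text
time_s: 17.5
eef_pos: [0.6195, 0.2261, 0.0472]
orientation: [-0.516, -3.099, 0.0]
ft_force: [0.3, 0.0, 0.6]
opening: 0.529
grasp_force: 0.0
```

Emit:
arm_command(moves=[[[0, 0, 0, 0, 0, 0], [0, 0, 0, 0, 0, 0], [0, 0, 0, 0, 0, 0], [0, 0, 0, 0, 0, 0], [0, 0, 0, 0, 0, 0], [0, 0, 0, 0, 0, 0], [0, 0, 0, 0, 0, 0]]], claw=255)

```text
time_s: 18.2
eef_pos: [0.6197, 0.2268, 0.0476]
orientation: [0.515, 3.099, 0.001]
ft_force: [0.5, 3.3, -0.0]
opening: 0.179
grasp_force: 30.0
```

Emit:
arm_command(moves=[[[0, 0, 0.3, 0, 0, 0], [0, 0, 0.6, 0, 0, 0], [0, 0, 0.7, 0, 0, 0], [0, 0, 0.6, 0, 0, 0], [0, 0, 0.3, 0, 0, 0], [0, 0, 0, 0, 0, 0]]])

```text
time_s: 18.8
eef_pos: [0.6203, 0.2259, 0.149]
orientation: [0.516, 3.097, 0.002]
ft_force: [0.9, 0.0, -4.8]
opening: 0.176
grasp_force: 30.0
```

Emit:
arm_command(moves=[[[0.1, -0.5, 0, 0, 0, 0], [0.1, -0.9, 0, 0, 0, 0], [0.1, -1, 0, 0, 0, 0], [0.1, -1, 0, 0, 0, 0], [0, -1, 0, 0, 0, 0], [0, -0.9, 0, 0, 0, 0], [0, -0.45, 0, 0, 0, 0], [0, 0, 0, 0, 0, 0]]])

```text
time_s: 19.6
eef_pos: [0.6343, -0.0088, 0.1459]
orientation: [-0.524, -3.095, 0.004]
ft_force: [0.1, 0.2, -4.8]
opening: 0.176
grasp_force: 30.0
```

Emit:
arm_command(moves=[[[0, 0, -0.4, 0, 0, 0], [0, 0, -0.7, 0, 0, 0], [0, 0, -0.6, 0, 0, 0], [0, 0, -0.3, 0, 0, 0], [0, 0, 0, 0, 0, 0], [0, 0, 0, 0, 0, 0]]])

```text
time_s: 20.2
eef_pos: [0.6358, -0.0034, 0.0676]
orientation: [0.515, 3.099, 0.0]
ft_force: [-0.2, -1.1, -4.8]
opening: 0.175
grasp_force: 30.0
```

Emit:
arm_command(moves=[[[0, 0, -0.25, 0, 0, 0], [0, 0, -0.15, 0, 0, 0], [0, 0, -0.1, 0, 0, 0], [0, 0, 0, 0, 0, 0], [0, 0, 0, 0, 0, 0]]])

```text
time_s: 20.7
eef_pos: [0.6357, -0.0039, 0.0474]
orientation: [0.516, 3.099, 0.0]
ft_force: [-0.2, -0.6, -4.4]
opening: 0.174
grasp_force: 30.0
```

Emit:
arm_command(moves=[[[0, 0, 0, 0, 0, 0], [0, 0, 0, 0, 0, 0], [0, 0, 0, 0, 0, 0], [0, 0, 0, 0, 0, 0], [0, 0, 0, 0, 0, 0]]], claw=120)

```text
time_s: 21.2
eef_pos: [0.6357, -0.0039, 0.0475]
orientation: [0.516, 3.099, 0.0]
ft_force: [0.0, 0.1, 0.2]
opening: 0.498
grasp_force: 0.0
```

Emit:
arm_command(moves=[[[0, 0, 0.3, 0, 0, 0], [0, 0, 0.6, 0, 0, 0], [0, 0, 0.8, 0, 0, 0], [0, 0, 0.8, 0, 0, 0], [0, 0, 0.6, 0, 0, 0], [0, 0, 0.3, 0, 0, 0], [0, 0, 0, 0, 0, 0]]])

```text
time_s: 21.9
eef_pos: [0.6364, -0.0039, 0.1853]
orientation: [0.515, 3.096, 0.002]
ft_force: [-0.5, -0.1, 0.1]
opening: 0.529
grasp_force: 0.0
```

Emit:
arm_command(moves=[[[-0.4, 0.4, 0, 0, 0, 0], [-0.7, 0.8, 0, 0, 0, 0], [-0.8, 0.9, 0, 0, 0, 0], [-0.8, 0.9, 0, 0, 0, 0], [-0.8, 0.9, 0, 0, 0, 0], [-0.6, 0.6, 0, 0, 0, 0], [-0.35, 0.35, 0, 0, 0, 0], [0, 0, 0, 0, 0, 0]]])

```text
time_s: 22.7
eef_pos: [0.455, 0.1925, 0.1821]
orientation: [-0.508, -3.098, 0.001]
ft_force: [0.9, 0.2, -0.0]
opening: 0.526
grasp_force: 0.0
```

Emit:
arm_command(moves=[[[0, 0, -0.5, 0, 0, 0], [0, 0, -0.5, 0, 0, 0], [0, 0, -0.3, 0, 0, 0], [0, 0, 0, 0, 0, 0], [0, 0, 0, 0, 0, 0], [0, 0, 0, 0, 0, 0]]])

```text
time_s: 23.3
eef_pos: [0.4582, 0.1902, 0.1321]
orientation: [0.516, 3.098, 0.001]
ft_force: [0.1, 1.1, 0.8]
opening: 0.527
grasp_force: 0.0
```

```bash
python3 w.py 4
```

```text
tcp [0.4582 0.1902 0.1321] shank 287 [0.45550331 0.19156716 0.08003432] [0.01542534 0.01528523 0.00805218] cam [0.3915899  0.21249019 0.29447814]
```

Emit:
arm_command(moves=[[[-0.05, 0, -0.4, 0, 0, 0], [0, 0, -0.7, 0, 0, 0], [0, 0, -0.6, 0, 0, 0], [0, 0, -0.3, 0, 0, 0], [0, 0, -0.1, 0, 0, 0], [0, 0, 0, 0, 0, 0], [0, 0, 0, 0, 0, 0]]])

```text
time_s: 24.05
eef_pos: [0.4563, 0.1905, 0.0484]
orientation: [0.516, 3.098, 0.002]
ft_force: [-0.1, -1.2, -0.2]
opening: 0.529
grasp_force: 0.0
```

Emit:
arm_command(moves=[[[0, 0, 0, 0, 0, 0], [0, 0, 0, 0, 0, 0], [0, 0, 0, 0, 0, 0], [0, 0, 0, 0, 0, 0], [0, 0, 0, 0, 0, 0], [0, 0, 0, 0, 0, 0], [0, 0, 0, 0, 0, 0]]], claw=255)

```text
time_s: 24.75
eef_pos: [0.4557, 0.1902, 0.0474]
orientation: [0.516, 3.099, 0.0]
ft_force: [0.5, 0.0, 0.6]
opening: 0.175
grasp_force: 29.9
```

Emit:
arm_command(moves=[[[0, 0, 0.3, 0, 0, 0], [0, 0, 0.6, 0, 0, 0], [0, 0, 0.7, 0, 0, 0], [0, 0, 0.6, 0, 0, 0], [0, 0, 0.3, 0, 0, 0], [0, 0, 0, 0, 0, 0]]])

```text
time_s: 25.35
eef_pos: [0.4563, 0.1905, 0.1489]
orientation: [0.515, 3.097, 0.003]
ft_force: [0.8, 0.2, -2.3]
opening: 0.173
grasp_force: 29.9
```

Emit:
arm_command(moves=[[[0.4, 0.1, 0, 0, 0, 0], [0.8, 0.1, 0, 0, 0, 0], [0.9, 0.2, 0, 0, 0, 0], [0.8, 0.2, 0, 0, 0, 0], [0.7, 0.1, 0, 0, 0, 0], [0.45, 0.1, 0, 0, 0, 0], [0, 0, 0, 0, 0, 0], [0, 0, 0, 0, 0, 0]]])

```text
time_s: 26.15
eef_pos: [0.6168, 0.2216, 0.1455]
orientation: [-0.516, -3.097, 0.003]
ft_force: [-0.6, 0.5, -3.3]
opening: 0.177
grasp_force: 29.9
```

Emit:
arm_command(moves=[[[0, 0, -0.4, 0, 0, 0], [0, 0, -0.7, 0, 0, 0], [0, 0, -0.6, 0, 0, 0], [0, 0, -0.3, 0, 0, 0], [0, 0, 0, 0, 0, 0], [0, 0, 0, 0, 0, 0]]])

```text
time_s: 26.75
eef_pos: [0.6177, 0.2222, 0.068]
orientation: [0.516, 3.099, 0.001]
ft_force: [0.7, 0.5, -2.0]
opening: 0.174
grasp_force: 29.9
```

Emit:
arm_command(moves=[[[0.02, 0, -0.25, 0, 0, 0], [0, 0, -0.15, 0, 0, 0], [0, 0, -0.1, 0, 0, 0], [0, 0, 0, 0, 0, 0], [0, 0, 0, 0, 0, 0]]])

```text
time_s: 27.25
eef_pos: [0.6186, 0.2222, 0.0475]
orientation: [0.516, 3.099, 0.001]
ft_force: [-0.2, 0.9, -1.9]
opening: 0.174
grasp_force: 29.9
```

Emit:
arm_command(moves=[[[0, 0, 0, 0, 0, 0], [0, 0, 0, 0, 0, 0], [0, 0, 0, 0, 0, 0], [0, 0, 0, 0, 0, 0], [0, 0, 0, 0, 0, 0]]], claw=120)

```text
time_s: 27.75
eef_pos: [0.6184, 0.2222, 0.0474]
orientation: [0.516, 3.099, 0.0]
ft_force: [0.2, 0.0, 0.2]
opening: 0.502
grasp_force: 0.0
```

Emit:
arm_command(moves=[[[0, 0, 0.3, 0, 0, 0], [0, 0, 0.6, 0, 0, 0], [0, 0, 0.8, 0, 0, 0], [0, 0, 0.8, 0, 0, 0], [0, 0, 0.6, 0, 0, 0], [0, 0, 0.3, 0, 0, 0], [0, 0, 0, 0, 0, 0]]])

```text
time_s: 28.45
eef_pos: [0.6192, 0.2224, 0.1855]
orientation: [0.515, 3.096, 0.003]
ft_force: [-0.1, 0.1, 0.1]
opening: 0.526
grasp_force: 0.0
```

Emit:
arm_command(moves=[[[0.05, -0.5, 0, 0, 0, 0], [0.05, -1, 0, 0, 0, 0], [0.05, -1, 0, 0, 0, 0], [0.05, -1, 0, 0, 0, 0], [0.05, -1, 0, 0, 0, 0], [0, -1, 0, 0, 0, 0]]])

```text
time_s: 29.05
eef_pos: [0.6273, -0.0008, 0.1817]
orientation: [-0.517, -3.096, 0.002]
ft_force: [-0.3, -1.1, 0.1]
opening: 0.528
grasp_force: 0.0
```

Emit:
arm_command(moves=[[[0, -1, 0, 0, 0, 0], [0, -1, 0, 0, 0, 0], [0, -1, 0, 0, 0, 0], [0, -1, 0, 0, 0, 0], [0, -0.7, 0, 0, 0, 0], [0, -0.3, 0, 0, 0, 0], [0, 0, 0, 0, 0, 0], [0, 0, 0, 0, 0, 0]]])

```text
time_s: 29.85
eef_pos: [0.6283, -0.1964, 0.1825]
orientation: [-0.514, -3.098, -0.002]
ft_force: [0.2, 0.0, 0.1]
opening: 0.53
grasp_force: 0.0
```

Emit:
arm_command(moves=[[[0, 0, -0.5, 0, 0, 0], [0, 0, -0.5, 0, 0, 0], [0, 0, -0.3, 0, 0, 0], [0, 0, 0, 0, 0, 0], [0, 0, 0, 0, 0, 0]]])

```text
time_s: 30.35
eef_pos: [0.6288, -0.197, 0.1319]
orientation: [0.514, 3.099, 0.0]
ft_force: [-0.4, 1.0, 0.2]
opening: 0.526
grasp_force: 0.0
```

```bash
python3 w.py 5
```

```text
tcp [ 0.6288 -0.197   0.1319] shank 283 [ 0.62950142 -0.19686781  0.0801952 ] [0.01582347 0.01545237 0.00820745] cam [ 0.56225462 -0.17478432  0.29424356]
```

Emit:
arm_command(moves=[[[0.01, 0, -0.4, 0, 0, 0], [0, 0, -0.7, 0, 0, 0], [0, 0, -0.6, 0, 0, 0], [0, 0, -0.3, 0, 0, 0], [0, 0, -0.1, 0, 0, 0], [0, 0, 0, 0, 0, 0], [0, 0, 0, 0, 0, 0]]])

```text
time_s: 31.1
eef_pos: [0.6295, -0.1982, 0.0486]
orientation: [0.516, 3.097, -0.0]
ft_force: [0.0, 0.5, -0.2]
opening: 0.533
grasp_force: 0.0
```

Emit:
arm_command(moves=[[[0, 0, 0, 0, 0, 0], [0, 0, 0, 0, 0, 0], [0, 0, 0, 0, 0, 0], [0, 0, 0, 0, 0, 0], [0, 0, 0, 0, 0, 0], [0, 0, 0, 0, 0, 0], [0, 0, 0, 0, 0, 0]]], claw=255)

```text
time_s: 31.8
eef_pos: [0.6289, -0.1975, 0.0474]
orientation: [0.515, 3.099, 0.001]
ft_force: [0.5, 1.3, 0.5]
opening: 0.171
grasp_force: 29.9
```

Emit:
arm_command(moves=[[[0, 0, 0.3, 0, 0, 0], [0, 0, 0.6, 0, 0, 0], [0, 0, 0.8, 0, 0, 0], [0, 0, 0.8, 0, 0, 0], [0, 0, 0.3, 0, 0, 0], [0, 0, 0, 0, 0, 0]]])

```text
time_s: 32.4
eef_pos: [0.6295, -0.1984, 0.1612]
orientation: [0.516, 3.096, -0.0]
ft_force: [0.7, -0.3, -4.2]
opening: 0.173
grasp_force: 29.9
```

Emit:
arm_command(moves=[[[-0.2, 0.5, 0, 0, 0, 0], [-0.45, 1, 0, 0, 0, 0], [-0.45, 1, 0, 0, 0, 0], [-0.45, 1, 0, 0, 0, 0], [-0.45, 1, 0, 0, 0, 0]]])

```text
time_s: 32.9
eef_pos: [0.5467, -0.0163, 0.1573]
orientation: [-0.515, -3.096, 0.002]
ft_force: [0.5, 0.9, -2.7]
opening: 0.173
grasp_force: 29.9
```

Emit:
arm_command(moves=[[[-0.45, 1, 0, 0, 0, 0], [-0.45, 1, 0, 0, 0, 0], [-0.45, 1, 0, 0, 0, 0], [-0.45, 1, 0, 0, 0, 0], [-0.4, 0.8, 0, 0, 0, 0], [-0.2, 0.35, 0, 0, 0, 0], [0, 0, 0, 0, 0, 0], [0, 0, 0, 0, 0, 0]]])

```text
time_s: 33.7
eef_pos: [0.4522, 0.1875, 0.1581]
orientation: [-0.515, -3.098, 0.003]
ft_force: [1.1, -0.8, -3.6]
opening: 0.171
grasp_force: 29.9
```

Emit:
arm_command(moves=[[[0, 0, -0.4, 0, 0, 0], [0, 0, -0.7, 0, 0, 0], [0, 0, -0.7, 0, 0, 0], [0, 0, -0.4, 0, 0, 0], [0, 0, 0, 0, 0, 0], [0, 0, 0, 0, 0, 0]]])

```text
time_s: 34.3
eef_pos: [0.4532, 0.1871, 0.0714]
orientation: [-0.518, -3.098, 0.001]
ft_force: [0.2, 0.5, -2.5]
opening: 0.174
grasp_force: 29.9
```

Emit:
arm_command(moves=[[[0, 0, -0.3, 0, 0, 0], [0, 0, -0.17, 0, 0, 0], [0, 0, -0.12, 0, 0, 0], [0, 0, 0, 0, 0, 0], [0, 0, 0, 0, 0, 0]]])

```text
time_s: 34.8
eef_pos: [0.4528, 0.1881, 0.0478]
orientation: [-0.516, -3.099, 0.0]
ft_force: [-0.6, -0.1, -2.5]
opening: 0.177
grasp_force: 30.0
```

Emit:
arm_command(moves=[[[0, 0, 0, 0, 0, 0], [0, 0, 0, 0, 0, 0], [0, 0, 0, 0, 0, 0], [0, 0, 0, 0, 0, 0], [0, 0, 0, 0, 0, 0]]], claw=120)

```text
time_s: 35.3
eef_pos: [0.4529, 0.1882, 0.0479]
orientation: [0.516, 3.099, 0.0]
ft_force: [-0.7, -0.4, 0.3]
opening: 0.5
grasp_force: 0.0
```

Emit:
arm_command(moves=[[[0, 0, 0.3, 0, 0, 0], [0, 0, 0.6, 0, 0, 0], [0, 0, 0.8, 0, 0, 0], [0, 0, 0.8, 0, 0, 0], [0, 0, 0.8, 0, 0, 0], [0, 0, 0.3, 0, 0, 0], [0, 0, 0, 0, 0, 0]]])

```text
time_s: 36.0
eef_pos: [0.4537, 0.1886, 0.1939]
orientation: [0.515, 3.096, 0.004]
ft_force: [0.1, 0.1, 0.1]
opening: 0.529
grasp_force: 0.0
```

Emit:
arm_command(moves=[[[-0.3, 0.7, 0, 0, 0, 0], [-0.3, 1, 0, 0, 0, 0], [-0.3, 1, 0, 0, 0, 0], [-0.3, 1, 0, 0, 0, 0], [-0.3, 1, 0, 0, 0, 0], [-0.3, 0.7, 0, 0, 0, 0], [0, 0, 0, 0, 0, 0], [0, 0, 0, 0, 0, 0]]])

```text
time_s: 36.8
eef_pos: [0.3802, 0.4037, 0.1901]
orientation: [-0.514, -3.098, 0.004]
ft_force: [1.3, -0.4, -0.1]
opening: 0.534
grasp_force: 0.0
```

```bash
python3 t.py end
python3 - <<'E'
import cv2
p=cv2.imread("pics/tend.png");cv2.imwrite("pics/tendc.png",cv2.resize(p[80:220,170:400],None,fx=3.4,fy=3.4,interpolation=2))
E
```

```text
cross [ 0.4568 -0.1941] -6.742 [0.0809 0.1232] [ 0.4568 -0.1964  0.0815] 39
round [0.4527 0.1891] 0.9054 [0.1228 0.0798] [0.4529 0.1876 0.082 ] 36
bar [0.617  0.2242] -9.3083 [0.0803 0.1252] [0.6175 0.2218 0.082 ] 35
square [ 0.6341 -0.0023] 11.5608 [0.1234 0.08  ] [ 0.6341 -0.0035  0.0818] 35
blank [ 0.6296 -0.1952] -12.4698 [0.0804 0.1239] None 0
```

View pics/tendc.png

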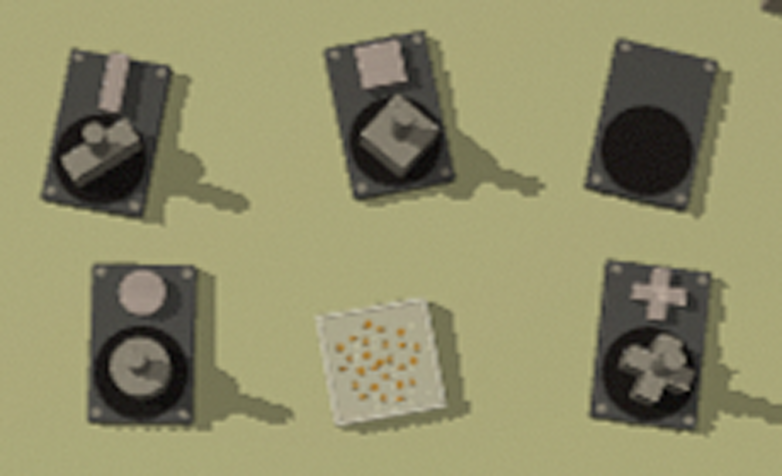

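The final view shows every punch upright on the mat with its matching anvil: bar (95,150), square (400,135), round (140,365) and cross (655,370) in the crop. Shank tops are at 82 mm and within about 2.5 mm of the mat centres. The dish hasn't moved and the arm is clear.

```bash
python3 -c "
from rig import close_job
print(close_job())"
```

```text
the job is handed in; nothing more can be done
None
```

All four punches stand upright within about 2.5 mm of the middle of their matching mats, the dish was not moved, the spare station is empty again, and the job was handed in at about 37 s of the allowed 128 s.

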